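# Click the next lens in and locate the sample block on the microscope stage

## Robot

A 6-joint arm with a two-finger parallel gripper is mounted at the origin on a cart in front of the work surface, level with it; the furniture and walls round the work are solid. World frame = base frame: x ahead of the robot, y to its left, z up, the work surface at z = 0. Lengths are in mm, angles in rad, forces in N, time in s.
With the tool pointing down it reaches from about 350 to 975 mm from the base axis. Payload 4.9 kg.
Tool frame: the origin (TCP) lies midway between the tips of the shut fingers; the grasp point (between the pads) lies manip.pinch_z behind it (manip.pinch_z is the distance from the TCP to the grasp point, in mm); z points along the fingers, y is the line along which they close (so a half turn about z gives the same grasp; the last joint's range is limited). The gripper opens to 85 mm and grips with 20 to 120 N. Pads are 22 mm wide; open, the fingers measure 114 mm over their backs; the gripper's body (76 mm by 85 mm) begins 54 mm behind the grasp point. The pads swing forward as they close: fully open they stand 13 mm farther back than shut.
Start: joints at [1.149, 0.053, 1.613, -0, 1.476, -0.119], TCP at [186.361, 596.549, 231.304] pointing down, gripper open.
Joint ranges: [-3.01, 3.01], [-1.01, 2.22], [0.06, 2.58], [-1.02, 4.17], [0.09, 2.62], [-3.14, 3.14]. Speed limits (rad/s): [2.57, 2.57, 3.14, 3.14, 3.14, 3.14].

## Interface

Orientations are given as a rotation vector (axis times angle).
In Python, from bench import manip gives the robot as it stands.
- The arm moves only by the tool steer_hand, called after ">>>" by a JSON object that holds its "api" and its "payload", one argument or row to a line. Schema: {"type":"object","properties":{"rows":{"type":"array","items":{"type":"object","properties":{"tx":{"type":"number"},"ty":{"type":"number"},"tz":{"type":"number"},"wx":{"type":"number"},"wy":{"type":"number"},"wz":{"type":"number"}},"additionalProperties":false},"minItems":1,"maxItems":20},"finger_gap":{"type":"number"},"squeeze":{"type":"number"},"only":{"type":"string"},"quiet":{"type":"boolean"},"lines":{"type":"string"}},"required":["rows"],"additionalProperties":false}. rows is a list of rows, 1 to 20 of them, each an object with the fields tx, ty, tz (the shift in mm), wx, wy, wz (a rotation vector in rad); a field left out counts as zero; each row shifts and turns the commanded pose from where the row before left it, along the tool's axes as they then stand; what a row does not reach is not made up. A row lasts 1/12 s, in which the tool goes at most 41.7 mm and 0.125 rad, less where a joint would pass 70% of its speed; a pose out of reach is approached as far as the arm can. finger_gap is the finger opening in mm, set as the call begins (left out keeps the last). The fingers move at their own pace and stop on an object; squeeze is the grip in N (left out, the last holds). Time passes only in rows, so rows that do not move let the fingers close. The tool returns the time, the measured TCP pose, the force, the opening and the grip force at its end. only (a regular expression) keeps the lines of the reply that match it, lines (a string "A,B") keeps lines A to B, and quiet returns only ok. Input that does not fit is refused with a message, and nothing moves.
- manip.sense(): the state, without advancing time (a new reading comes with each control period).
- manip.camera(name): name is "side" or "top" or "wrist"; returns the picture (384x512x3 uint8, red, green, blue); there is no depth.
- manip.camera_model(name): a dict with "fovy" (degrees; the focal length in pixels is half the picture's height over the tangent of half this angle, whatever the lens; pixels are square), "cx", "cy" (the principal point, pixels), "k1" (the pictures are not rectified: a ray, as slopes to the right and down, at radius r is drawn at 1 + k1 r^2 times it, then the intrinsics apply), "position" and "orientation" of the camera in the world. Camera axes: x right, y up, looking along -z (the intrinsics and any distortion apply to the point x, -y, -z); pixel columns grow to the right and rows downward; lengths in mm; the calibration is good to about 2 mm. A picture is of the moment at which its call begins: read the wrist's pose just before it. camera_model takes no time and is no camera call; for the wrist camera it gives the pose at the moment of the call.
- manip.close_job(): hands the job in; it is judged then, once.
The state is a dict: "t": time; "joint_positions": joint angles; "joint_vel": joint speeds; "effort": joint torques, N m; "eef_pos": TCP position; "eef_rot": TCP orientation; "ft_force": force on the tool from outside, world axes, zero at the start; "ft_torque": the same for the moment, N m; "gripper_width": finger opening in mm; "grip_force": force on a finger pad.
Only numpy, scipy, OpenCV 4.12 (cv2) and the standard library are available. Lean on these libraries where they do the work, as an engineer would, in place of code of your own. Each camera call takes 0.05 s, during which the arm holds its last target. There are 200 camera calls.

## Task

First turn the microscope's lens nosepiece by its red lever knob one click counter-clockwise (seen from above), so that the yellow-ringed lens comes to the front and settles in its click; do not swing it on to the blue-ringed lens. Then lay the aluminium sample block flat on the stage under the lenses, long side front to back, and slide it fully home against the two brass pins at the back and the one on the left, without knocking it against the lenses. Leave it there and do not push the other things about.

Things in the scene. Friction and masses are not known exactly. Their poses are not given: they have to be found in the camera images.
- microscope: Fixed white video microscope, 126 mm deep (x -68 to +58), 140 wide, 197 high; origin on the worktop below the nosepiece axis; +x runs from its open front to the column at its back, +y to the left seen from the front, z up. Dark stage: top 36 mm above the worktop, x -66 to +34, y -58 to +58. Column: x +29 to +57, 60 wide.
- head_front (a point): Front lower edge of the head (66 mm wide, 148 to 197 mm high), which overhangs the stage with the nosepiece under it. No upright gripper fits over a block that is home: hold the block by its sides near its front end, with the tool leaning 35 to 45 degrees, wrist to the microscope's front, fingertips pointing down and to the back.
- stage_home (a point): Point on the stage top, axes as the microscope's, 28 mm in front of its origin: where the centre of the sample block's underside lies when the block is home (long side along x). Two fixed brass back pins, 10 mm across, 14 mm high, stand 40 mm behind it, 20 mm to either side; the block's back end goes against them.
- side_pin (a point): Top centre of the third fixed brass pin (10 mm across, 14 mm high), 20 mm behind and 35 mm left (+y) of stage_home; the block's left side goes against it.
- nosepiece: Lens nosepiece that turns about a vertical axis: disc 92 mm across, 126 to 146 mm above the worktop, origin on the axis at 136 mm; axes as the microscope's at the start. It clicks at turns of 0 (start, red lens in front), 60 and 120 degrees counter-clockwise from above. A spring detent draws it to the nearest click from within 20 degrees; the hump takes 3 to 4 N at the knob.
- lever_knob (a point): Red upright round knob on the end of the nosepiece lever, 16 mm across, from 132 to 182 mm above the worktop; this point is on its axis at 162 mm, 88 mm from the nosepiece axis. At the start the lever points 15 degrees right of the microscope's front direction (-x), one click on (it goes to the right, -y) 75 degrees right. Being round, it can turn between the fingers.
- yellow_lens (a point): Tip of the yellow-ringed lens, 84 mm above the worktop; straight above stage_home when in its click at the front. The three metal lens barrels are 21 mm across, 28 mm from the nosepiece axis, 60 degrees apart: red at the start in front, yellow to the left of it, blue next; the red tip is 96 mm high, the blue 90 mm.
- sample_block: Loose aluminium sample block with a round copper sample in its top, 70 mm long (its x) x 60 wide (its y) x 30 high, 0.18 to 0.35 kg, the same either way round; origin at the centre of its underside. Behind it along the back of the worktop, beyond x = 0.56 m, stands a big fixed instrument 0.4 m high.
- petri_dish: Bystander: low round glass dish, 60 mm across, 13 mm high; origin under its centre.
- vial_3: Bystander: small sample vial with a white cap, 24 mm across, 51 mm high; origin under its centre.
- vial_4: Bystander: small sample vial with a black cap, 24 mm across, 53 mm high; origin under its centre.
- lens_brush: Bystander: lens brush with a wooden handle lying flat, 145 mm long, 12 mm thick; origin under its centre.
- timer: Bystander: flat white lab timer with buttons, 62 x 62 x 18 mm; origin under its centre.
- dropper_bottle: Bystander: amber dropper bottle with a black rubber top, 34 mm across, 102 mm high; origin under its centre.
- beaker_100: Bystander: glass beaker, 62 mm across, 68 mm high; origin under its centre.
- mouse: Bystander: black computer mouse, 110 x 62 x 36 mm; origin under its centre.

How it is judged:
By the outcome, as a careful person would: the job done as asked, in the order asked, and still so for the second after the job is handed in, with the robot touching nothing.
It also fails if it takes over 72 s, if anything falls off the work surface, if the arm or the gripper's body presses on something with over 40 N, if the wrist force passes 120 N, or if a joint passes its speed limit or range.

## Working session

There is one attempt and no reset: what is moved stays moved. The work goes in short steps, Python scripts to look and compute and a tool call to move; the robot and the scene stay as the last step left them, time stands still between calls to the robot, and variables do not carry over. Pictures are saved under pics/ and viewed, at most 10 in all, crops included, and the job is handed in when it is done.

```bash
ls; mkdir -p pics
```

Run:
```python
from bench import manip
import cv2
for n in ("top","side"):
    im=manip.camera(n); cv2.imwrite(f"pics/{n}0.png",im[:,:,::-1]); print(manip.camera_model(n))
print(manip.pinch_z, manip.sense())
```

```text
bench.py
pics
{'fovy': 55.041538211808444, 'cx': 250.30220274753248, 'cy': 193.1968059805701, 'k1': -0.003847370581599207, 'position': array([ 241.53514028,   75.24282847, 1355.86242461]), 'orientation': array([ 0.15619944, -0.15109414, -1.56251704])}
{'fovy': 57.74055071762594, 'cx': 249.40807239264484, 'cy': 189.73978902831274, 'k1': -0.010243639416102263, 'position': array([-206.44896154,   79.28612471, 1060.40986925]), 'orientation': array([ 0.51917189, -0.4920145 , -1.48293189])}
18.700000000000003 {'t': 0.1, 'joint_positions': array([ 1.14897841e+00,  5.33080882e-02,  1.61418626e+00, -7.59721812e-06,
        1.47603877e+00, -1.18959773e-01]), 'joint_vel': array([ 0.00065198, -0.00151741, -0.00207356,  0.00150409,  0.0001069 ,
        0.00096003]), 'effort': array([ 3.98079555e-04, -3.94897127e+01, -3.71366179e+01, -1.12622895e-04,
        3.83242004e-03,  2.64007184e-06]), 'eef_pos': array([186.14140882, 596.02233191, 230.15762367]), 'eef_rot': array([-4.73833988e-01, -3.10513551e+00,  2.94002136e-03]), 'ft_force': array([ 0.12663321,  0.76686091, -0.0791607 ]), 'ft_torque': array([ 0.00547097, -0.06609426, -0.01259527]), 'grip_force': 0.0, 'gripper_width': 85.26809186258889}
```

View pics/top0.png

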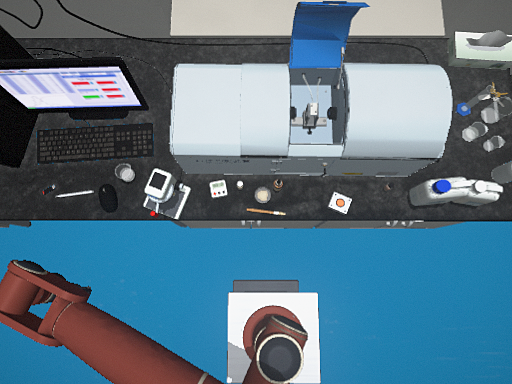

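View pics/side0.png

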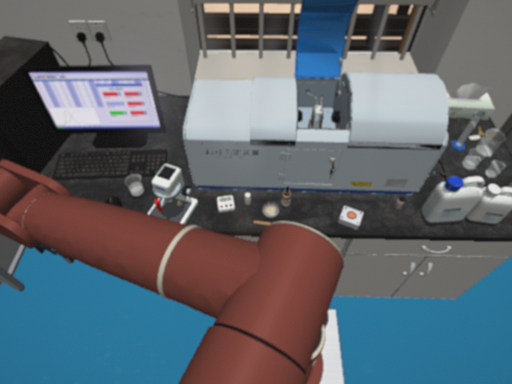

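The top view shows the microscope near (165,192) with its red knob at (153,213), and the block with the copper disc at (340,202). The timer, dish, brush and vials lie between them. I'll enlarge both areas.

Run:
```python
import cv2,numpy as np
t=cv2.imread("pics/top0.png"); s=cv2.imread("pics/side0.png")
a=cv2.resize(t[160:225,130:200],None,fx=5.7,fy=5.7,interpolation=cv2.INTER_CUBIC)   # 399x370
b=cv2.resize(t[180:225,310:380],None,fx=5.7,fy=5.7,interpolation=cv2.INTER_CUBIC)
c=cv2.resize(s[155:230,140:210],None,fx=5.7,fy=5.7,interpolation=cv2.INTER_CUBIC)
out=np.zeros((600,800,3),np.uint8)
out[:a.shape[0],:399]=a[:,:399]; out[:c.shape[0],400:799]=c[:,:399]
b=b[:600-a.shape[0]]; out[a.shape[0]:a.shape[0]+b.shape[0],:399]=b[:,:399]
cv2.imwrite("pics/crop1.png",out); print(a.shape,b.shape,c.shape)
```

```text
(370, 399, 3) (230, 399, 3) (428, 399, 3)
```

View pics/crop1.png

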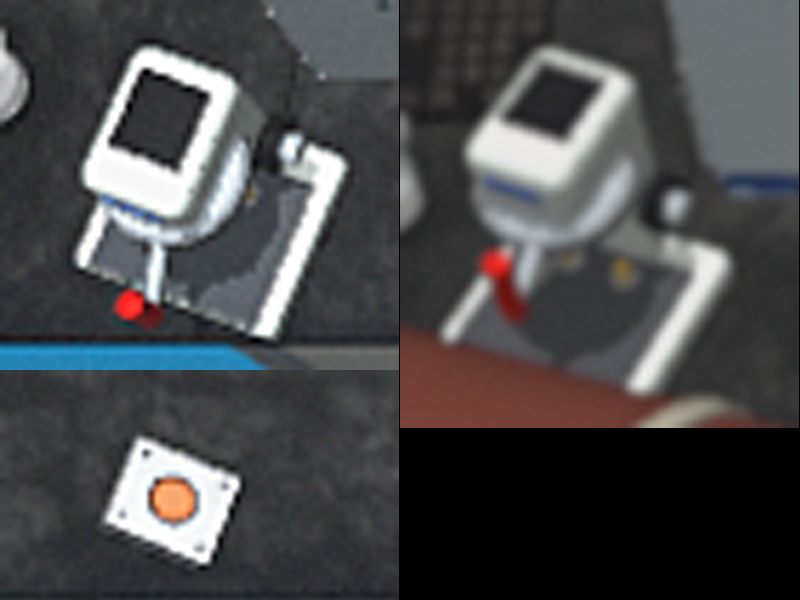

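Create h.py:
```python
import numpy as np, cv2
from scipy.spatial.transform import Rotation as R
from bench import manip
def K(m):
    f=192/np.tan(np.radians(m["fovy"]/2)); return f
def ray(m,u,v):
    f=K(m); d=np.array([(u-m["cx"])/f,(v-m["cy"])/f]); x=d.copy()
    for _ in range(20): x=d/(1+m["k1"]*(x@x))
    return R.from_rotvec(m["orientation"]).as_matrix()@np.array([x[0],-x[1],-1])
def onz(m,u,v,z):
    r=ray(m,u,v); p=np.array(m["position"]); return p+r*(z-p[2])/r[2]
def proj(m,P):
    q=(np.atleast_2d(P)-m["position"])@R.from_rotvec(m["orientation"]).as_matrix()
    x=np.c_[q[:,0],-q[:,1]]/-q[:,2:]; x=x*(1+m["k1"]*(x**2).sum(1,keepdims=True))
    return x*K(m)+[m["cx"],m["cy"]]
```

Run:
```python
from h import *
np.set_printoptions(precision=1,suppress=True)
m=manip.camera_model("top"); s=manip.camera_model("side")
g=lambda x,y,z:onz(m,130+x/5.7,160+y/5.7,z)
print("knob",g(130,305,182),"side",onz(s,140+(497-400)/5.7,155+265/5.7,182))
for p in [(270,338),(345,160),(80,262)]: print("base",g(*p,36))
for p in [(85,190),(185,215),(240,75),(140,50)]: print("head",g(*p,197))
B=[onz(m,310+x/5.7,180+y/5.7,30) for x,y in [(145,67),(240,110),(208,197),(105,152)]]
print(np.array(B),np.mean(B,0),[np.linalg.norm(B[i]-B[i-1]) for i in range(4)])
for n,u,v in [("timer",219,188),("vialw",240,184),("dish",263,195),("bottle",278,184),("brush",265,211),("vialb",390,187)]: print(n,onz(m,u,v,20))
w=manip.camera_model("wrist");q=manip.sense()
Rt=R.from_rotvec(q["eef_rot"]); print("wcam in tool",Rt.inv().apply(w["position"]-q["eef_pos"]),(Rt.inv()*R.from_rotvec(w["orientation"])).as_matrix(),w["fovy"]);print(Rt.as_matrix())
```

```text
knob [406.9 392.8 182. ] side [405.7 391.3 182. ]
base [406.7 342.5  36. ]
base [521.9 299.   36. ]
base [455.  465.7  36. ]
head [470.  417.6 197. ]
head [455.9 360.6 197. ]
head [537.  333.2 197. ]
head [551.5 391.  197. ]
[[ 510.6 -232.4   30. ]
 [ 482.7 -292.1   30. ]
 [ 426.4 -268.9   30. ]
 [ 455.2 -204.5   30. ]] [ 468.7 -249.5   30. ] [np.float64(62.05166994394441), np.float64(65.93917736321387), np.float64(60.86206906625511), np.float64(70.52523332471694)]
timer [525.8 196.1  20. ]
vialw [541.2 118.4  20. ]
dish [499.8  33.1  20. ]
bottle [541.5 -22.7  20. ]
brush [440.1  26.   20. ]
vialb [ 531.1 -437.6   20. ]
wcam in tool [  68.    -0.3 -141.6] [[ 0.   1.   0.3]
 [ 1.  -0.  -0. ]
 [-0.   0.3 -1. ]] 70.12413386446723
[[-1.   0.3 -0. ]
 [ 0.3  1.  -0. ]
 [ 0.  -0.  -1. ]]
```
Block: long side: lengths: (corner0->corner1) = 66; 1->2 = 61; 2->3 70; 3->0 62. So long along direction 0->1 : (-28,-60) or mean direction. yaw ~ atan2(-62,-28)... ≈ 64.7 deg mod 180 => i.e. direction (0.43,0.90). Short axis dir: (0.9,-0.4): angle -22.

>>> {"api": "steer_hand", "payload": {
  "rows": [
    {"tx":-28,"ty":-17,"tz":-9},
    {"tx":-28,"ty":-17,"tz":-9},
    {"tx":-28,"ty":-17,"tz":-9},
    {"tx":-28,"ty":-17,"tz":-9},
    {"tx":-28,"ty":-17,"tz":-9},
    {"tx":-28,"ty":-17,"tz":-9},
    {"tx":-28,"ty":-17,"tz":-9},
    {"tx":-28,"ty":-17,"tz":-9},
    {"wz":-0.12},
    {"wz":-0.12},
    {"wz":-0.12},
    {"wz":-0.11},
    {},
    {}
  ],
  "finger_gap": 45
}}

```text
t: 1.27
eef_pos: [359.5, 399.8, 302.8]
eef_rot: [0.258, -3.13, 0.001]
ft_force: [-0.3, 0.3, 0.1]
gripper_width: 45.3
grip_force: 0.0
```

Run:
```python
from h import *
np.set_printoptions(precision=3,suppress=True)
import json
q=manip.sense(); w=manip.camera_model("wrist"); im=manip.camera("wrist")
cv2.imwrite("pics/w1.png",im[:,:,::-1]); np.save("w1.npy",{k:w[k] for k in w},allow_pickle=True)
print(q["eef_pos"],q["joint_positions"],w["cx"],w["cy"],w["k1"],w["position"])
```

```text
[359.455 399.797 302.817] [ 0.7   -0.189  1.725 -0.     1.606 -1.035] 251.7530384113581 192.30491559656542 -0.008379821618434384 [292.452 388.683 444.448]
```

View pics/w1.png

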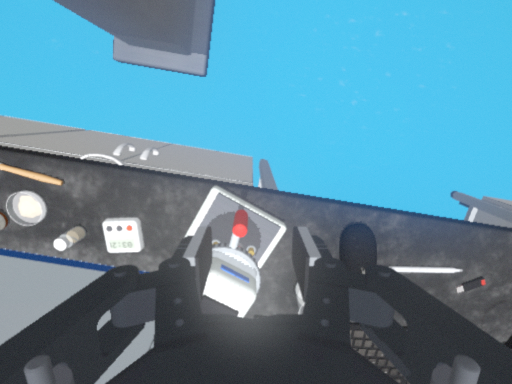

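The wrist view (upside-down) shows the base's front corners at about (217,187) and (286,227), the red knob at (240,212–235), and brass pins near (251,251) and (215,243). I'll overlay the predicted model for refinement.

Add to h.py:
```python
def mic(P,x,y,a):
    P=np.atleast_2d(np.array(P,float)).copy(); c,s=np.cos(a),np.sin(a)
    return np.c_[x+c*P[:,0]-s*P[:,1],y+s*P[:,0]+c*P[:,1],P[:,2]]
def overlay(im,m,pose,box,sc,th=15):
    u0,v0,u1,v1=box
    o=cv2.resize(im[v0:v1,u0:u1],None,fx=sc,fy=sc,interpolation=cv2.INTER_CUBIC)
    def pl(P,col,closed=True):
        q=(proj(m,mic(P,*pose))+.5-[u0,v0])*sc
        cv2.polylines(o,[np.int32(np.round(q))],closed,col,1,cv2.LINE_AA)
    t=np.linspace(0,2*np.pi,24); k=np.radians(180+th); kx,ky=88*np.cos(k),88*np.sin(k)
    circ=lambda cx,cy,r,z:np.c_[cx+r*np.cos(t),cy+r*np.sin(t),0*t+z]
    pl([(-66,-58,36),(-66,58,36),(34,58,36),(34,-58,36)],(0,255,0))
    for z in(132,182): pl(circ(kx,ky,8,z),(255,255,0))
    for x,y in((12,20),(12,-20),(-8,35)): pl(circ(x,y,5,50),(255,0,255))
    pl(circ(0,0,46,146),(0,255,255))
    return o
```

Run:
```python
from h import *
w=np.load("w1.npy",allow_pickle=True).item(); a=cv2.imread("pics/w1.png")
t=cv2.imread("pics/top0.png"); pose=(494.5,385,np.radians(-20))
o1=overlay(a,w,pose,(175,175,300,325),3.9); o2=overlay(t,manip.camera_model("top"),pose,(140,165,200,225),5)
out=np.zeros((590,800,3),np.uint8); out[:o1.shape[0],:o1.shape[1]]=o1; out[:300,490:790]=o2
cv2.imwrite("pics/ov1.png",out)
```

```text
(no output)
```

View pics/ov1.png

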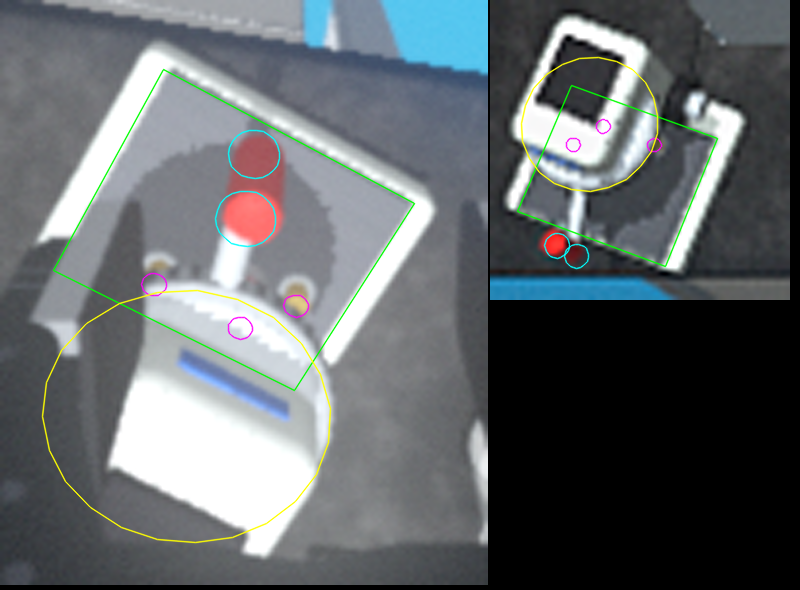

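The overlay fits to within about 1–2 mm, so I take the microscope at (494, 385.5) with yaw −20°. That puts the knob at (406, 393), and I grip it next.

>>> {"api": "steer_hand", "payload": {
  "rows": [
    {"tx":-22.5,"ty":-7},
    {"tx":-22.5,"ty":-7},
    {},
    {"tz":30},
    {"tz":30},
    {"tz":30},
    {"tz":20},
    {"tz":20},
    {"tz":12},
    {"tz":10},
    {}
  ],
  "finger_gap": 45
}}

```text
t: 2.23
eef_pos: [405.1, 393.0, 149.0]
eef_rot: [0.261, -3.127, 0.003]
ft_force: [-0.2, -0.4, -1.0]
gripper_width: 45.3
grip_force: 0.0
```

>>> {"api": "steer_hand", "payload": {
  "rows": [
    {},
    {},
    {},
    {},
    {},
    {}
  ],
  "finger_gap": 8,
  "squeeze": 25
}}

```text
t: 2.73
eef_pos: [407.1, 394.4, 153.1]
eef_rot: [-0.262, 3.128, 0.003]
ft_force: [-0.9, 0.7, 6.0]
gripper_width: 15.4
grip_force: 26.2
```

>>> {"api": "steer_hand", "payload": {
  "rows": [
    {"tz":-2},
    {"tx":1.03,"ty":-4.5,"wz":-0.0524},
    {"tx":1.03,"ty":-4.5,"wz":-0.0524},
    {"tx":1.03,"ty":-4.5,"wz":-0.0524},
    {"tx":1.03,"ty":-4.5,"wz":-0.0524},
    {"tx":1.03,"ty":-4.5,"wz":-0.0524},
    {"tx":1.03,"ty":-4.5,"wz":-0.0524},
    {"tx":1.03,"ty":-4.5,"wz":-0.0524},
    {"tx":1.03,"ty":-4.5,"wz":-0.0524},
    {"tx":1.03,"ty":-4.5,"wz":-0.0524},
    {"tx":1.03,"ty":-4.5,"wz":-0.0524},
    {}
  ]
}}

```text
t: 3.73
eef_pos: [414.8, 348.5, 153.2]
eef_rot: [-1.064, 2.955, 0.0]
ft_force: [1.2, 1.5, -1.1]
gripper_width: 15.0
grip_force: 25.7
```

>>> {"api": "steer_hand", "payload": {
  "rows": [
    {"tx":1.03,"ty":-4.5,"wz":-0.0524},
    {"tx":1.03,"ty":-4.5,"wz":-0.0524},
    {"tx":1.03,"ty":-4.5,"wz":-0.0524},
    {"tx":1.03,"ty":-4.5,"wz":-0.0524},
    {"tx":1.03,"ty":-4.5,"wz":-0.0524},
    {"tx":1.03,"ty":-4.5,"wz":-0.0524},
    {"tx":1.03,"ty":-4.5,"wz":-0.0524},
    {"tx":1.03,"ty":-4.5,"wz":-0.0524},
    {"tx":1.03,"ty":-4.5,"wz":-0.0524},
    {"tx":1.03,"ty":-4.5,"wz":-0.0524},
    {},
    {}
  ]
}}

```text
t: 4.73
eef_pos: [443.6, 313.5, 153.2]
eef_rot: [1.79, -2.58, 0.001]
ft_force: [-1.1, -1.1, 1.7]
gripper_width: 15.1
grip_force: 26.0
```

```bash
python3 -c "
from h import *
p=manip.sense()['eef_pos']; d=p[:2]-[494,385.5]; print(np.degrees(np.arctan2(d[1],d[0]))%360-160, np.hypot(*d), manip.sense()['joint_positions'])"
```

```text
75.0358271079283 87.86245614845242 [ 4.78436652e-01 -8.04914557e-02  1.87800265e+00 -5.77589783e-04
  1.34526816e+00 -2.30502388e+00]
```

>>> {"api": "steer_hand", "payload": {
  "rows": [
    {},
    {},
    {},
    {},
    {"tz":-20},
    {"tz":-40},
    {"tz":-40},
    {"tz":-40},
    {"tz":-20},
    {}
  ],
  "finger_gap": 45
}}

```text
t: 5.57
eef_pos: [446.0, 315.1, 321.0]
eef_rot: [-1.786, 2.57, -0.002]
ft_force: [-0.4, -0.7, 0.7]
gripper_width: 45.2
grip_force: 0.0
```

Run:
```python
from h import *
m=manip.camera_model("top"); t=manip.camera("top")[:,:,::-1].copy()
w=manip.camera_model("wrist"); a=manip.camera("wrist")[:,:,::-1].copy(); cv2.imwrite("pics/w2.png",a)
o2=overlay(t,m,(494,385.5,np.radians(-20)),(140,160,200,225),5,75)
out=np.zeros((390,812-12,3),np.uint8); out[:384,:512]=a; out[:o2.shape[0],512:512+288]=o2[:,:288]
cv2.imwrite("pics/ov2.png",out)
```

```text
(no output)
```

View pics/ov2.png

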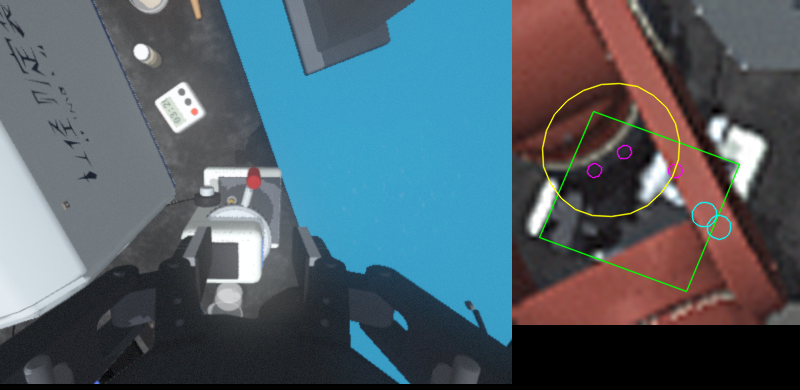

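The wrist view shows the lever swung to the right with the knob at (253,178). I'll check that against the prediction and fit the arm geometry.

Run:
```python
from h import *
from scipy.optimize import least_squares
np.set_printoptions(precision=3,suppress=True)
a=cv2.imread("pics/w2.png"); w=manip.camera_model("wrist"); q=manip.sense()
b,g,r=[a[...,i].astype(int) for i in range(3)]; M=(r>120)&(g<70)&(b<70); M[:150]=0; M[230:]=0
ys,xs=np.nonzero(M); print("red",xs.min(),xs.max(),ys.min(),ys.max())
for th in (72,75,78):
    k=np.radians(180+th); print(th,proj(w,mic([(88*np.cos(k),88*np.sin(k),z) for z in(132,182)],494,385.5,np.radians(-20))))
S=[([186.14,596.02,230.16],[1.149,.0533,1.6142,0,1.476]),([359.455,399.797,302.817],[.7,-.189,1.725,0,1.606]),([443.6,313.5,153.2],[.4784,-.0805,1.878,0,1.3453]),(q["eef_pos"],q["joint_positions"][:5])]
print(q["joint_positions"],[np.arctan2(p[1],p[0])-j[0] for p,j in S])
def f(x):
    a1,h,L2,L3,a3=x; o=[]
    for p,j in S:
        A=j[1]+j[2]
        o+=[a1+L2*np.sin(j[1])+L3*np.sin(A)+a3*np.cos(A)-np.hypot(p[0],p[1]),h+L2*np.cos(j[1])+L3*np.cos(A)-a3*np.sin(A)-p[2]]
    return o
s=least_squares(f,[100,100,400,400,0]); print(s.x,np.abs(s.fun).max())
```

```text
red 255 255 173 173
72 [[255.493 174.888]
 [256.073 184.937]]
75 [[251.828 173.846]
 [251.782 183.729]]
78 [[248.105 172.992]
 [247.422 182.738]]
[ 0.479 -0.179  1.697 -0.     1.621 -2.307] [np.float64(0.11908915942560028), np.float64(0.1384821191240938), np.float64(0.1368203161506693), np.float64(0.13680654611539428)]
[  4.757 -35.668 420.759 609.394  95.988] 0.4410977995205485
```

The click held: the knob is seen at (253,178) and predicted at (251.8,179). Next is the move to the block.

>>> {"api": "steer_hand", "payload": {
  "rows": [
    {"tx":37.2,"ty":-15.6},
    {"tx":37.2,"ty":-15.6},
    {"tx":37.2,"ty":-15.6},
    {"tx":37.2,"ty":-15.6},
    {"tx":37.2,"ty":-15.6},
    {"tx":37.2,"ty":-15.6},
    {"tx":37.2,"ty":-15.6},
    {"tx":37.2,"ty":-15.6},
    {"tx":37.2,"ty":-15.6},
    {"tx":37.2,"ty":-15.6},
    {"tx":37.2,"ty":-15.6},
    {"tx":37.2,"ty":-15.6},
    {"tx":37.2,"ty":-15.6},
    {"tx":37.2,"ty":-15.6}
  ],
  "finger_gap": 85
}}

```text
t: 6.83
eef_pos: [492.8, -177.9, 310.8]
eef_rot: [1.619, -2.639, 0.04]
ft_force: [0.7, -0.1, 1.2]
gripper_width: 85.0
grip_force: 0.0
```

>>> {"api": "steer_hand", "payload": {
  "rows": [
    {"wz":0.124},
    {"wz":0.124},
    {"wz":0.124},
    {"wz":0.124},
    {"wz":0.124},
    {"wz":0.124},
    {"wz":0.124},
    {"wz":0.124},
    {"wz":0.124},
    {"wz":0.124},
    {"wz":0.124},
    {"wz":0.124},
    {"wz":0.124}
  ]
}}

```text
t: 7.92
eef_pos: [492.6, -176.5, 310.9]
eef_rot: [-0.798, -3.024, 0.078]
ft_force: [-0.5, 0.2, -1.5]
gripper_width: 85.1
grip_force: 0.0
```

>>> {"api": "steer_hand", "payload": {
  "rows": [
    {"wz":0.124},
    {"wz":0.124},
    {"wz":0.124},
    {"wz":0.124},
    {"wz":0.124},
    {"wz":0.124},
    {"wz":0.124},
    {"wz":0.124},
    {"wz":0.124},
    {"wz":0.124},
    {"wz":0.124},
    {"wz":0.124},
    {"wz":0.124},
    {},
    {}
  ]
}}

```text
t: 9.17
eef_pos: [492.9, -176.7, 311.8]
eef_rot: [2.714, 1.524, -0.067]
ft_force: [-0.7, 0.3, -0.5]
gripper_width: 84.8
grip_force: 0.0
```

Run:
```python
from h import *
np.set_printoptions(precision=1,suppress=True)
q=manip.sense(); w=manip.camera_model("wrist"); a=manip.camera("wrist")[:,:,::-1].copy(); cv2.imwrite("pics/w3.png",a)
print(q["joint_positions"],R.from_rotvec(q["eef_rot"]).as_matrix(),proj(w,[468.7,-249.5,30]))
hsv=cv2.cvtColor(a,cv2.COLOR_BGR2HSV); M=((hsv[...,2]>150)&(hsv[...,1]<60)).astype(np.uint8)
hs=((hsv[...,0]>5)&(hsv[...,0]<20)&(hsv[...,1]>120)&(hsv[...,2]>150)).astype(np.uint8)
M|=cv2.dilate(hs,np.ones((5,5)))
for c in cv2.findContours(M,0,2)[0]:
    if cv2.contourArea(c)>400:
        bx=cv2.boxPoints(cv2.minAreaRect(c)); P=np.array([onz(w,u+0,v+0,30) for u,v in bx]); 
        e=P[1]-P[0];f=P[2]-P[1]; print(cv2.contourArea(c),bx.mean(0),P.mean(0),np.linalg.norm(e),np.linalg.norm(f),np.degrees(np.arctan2(e[1],e[0])),np.degrees(np.arctan2(f[1],f[0])))
```

```text
[-0.5 -0.2  1.7 -0.1  1.6  0.1] [[ 0.5  0.9 -0. ]
 [ 0.9 -0.5 -0. ]
 [-0.1  0.  -1. ]] [[262.1 197.8]]
1462.5 [261.5 195.1] [ 469.8 -245.8   30. ] 59.911998421977174 70.90318282067031 -23.549720850913815 -112.29163779445057
5232.0 [ 43.5 215.5] [131.4 -96.1  30. ] 291.9191090588554 133.4021333315104 42.30036559621982 -31.513608477634428
35578.5 [392. 162.] [ 655.  -353.3   30. ] 315.93941879388353 564.3901220060882 -30.987670338822248 -104.56565459307956
1295.0 [180.  21.] [502.8  23.9  30. ] 49.96415324568527 49.54106763805781 -31.44851629930442 -124.70890129425615
```

View pics/w3.png

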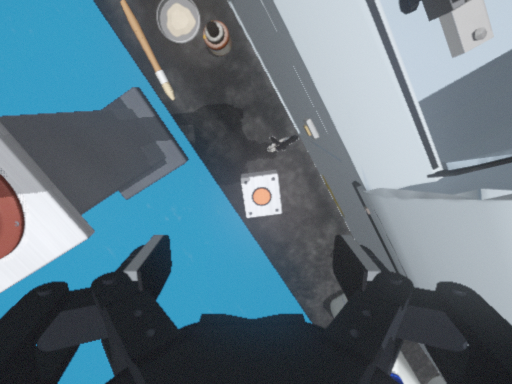

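The block shows at (261,195), which gives centre (469.8,−245.8) with its long axis at −113°. I'll add a helper for tool-frame deltas.

Add to h.py:
```python
def delta(pos,yaw,tilt,pos_from=None,rot_from=None):
    """tool x (untilted) at world angle yaw [deg], tool then leant `tilt` deg, tips away from x. returns shift (current axes), rotvec (current axes)"""
    q=manip.sense(); R0=R.from_rotvec(q["eef_rot"]) if rot_from is None else rot_from
    p=q["eef_pos"] if pos_from is None else np.array(pos_from)
    y=np.radians(yaw); x=np.array([np.cos(y),np.sin(y),0]); z=np.array([0,0,-1.]); 
    Rt=R.from_matrix(np.c_[x,np.cross(z,x),z])*R.from_rotvec([0,-np.radians(tilt),0])
    np.set_printoptions(precision=3,suppress=True)
    print("shift",R0.inv().apply(np.array(pos)-p),"rot",(R0.inv()*Rt).as_rotvec(),"shift after rot",Rt.inv().apply(np.array(pos)-p)); return Rt
```

```bash
python3 -c "
from h import *
delta([469.8,-246,120],67,0)"
```

```text
shift [-61.202  15.461 195.739] rot [ 0.     0.052 -0.146] shift after rot [-72.808   5.706 192.263]
```

>>> {"api": "steer_hand", "payload": {
  "rows": [
    {"wy":0.026,"wz":-0.073},
    {"wy":0.026,"wz":-0.073},
    {"tx":-12.1,"ty":0.95,"tz":32},
    {"tx":-12.1,"ty":0.95,"tz":32},
    {"tx":-12.1,"ty":0.95,"tz":32},
    {"tx":-12.1,"ty":0.95,"tz":32},
    {"tx":-12.1,"ty":0.95,"tz":32},
    {"tx":-12.1,"ty":0.95,"tz":32},
    {},
    {}
  ],
  "finger_gap": 85
}}

```text
t: 10.05
eef_pos: [469.2, -245.3, 119.8]
eef_rot: [-2.62, -1.729, -0.0]
ft_force: [-0.1, -0.4, 0.6]
gripper_width: 85.0
grip_force: 0.0
```

Run:
```python
from h import *
w=manip.camera_model("wrist"); a=manip.camera("wrist")[:,:,::-1].copy(); cv2.imwrite("pics/w4.png",a)
hsv=cv2.cvtColor(a,cv2.COLOR_BGR2HSV); M=((hsv[...,2]>150)&(hsv[...,1]<60)).astype(np.uint8)
hs=((hsv[...,0]>5)&(hsv[...,0]<20)&(hsv[...,1]>120)&(hsv[...,2]>150)).astype(np.uint8)
M|=cv2.dilate(hs,np.ones((5,5)))
print(proj(w,[469.8,-246,30]))
for c in cv2.findContours(M,0,2)[0]:
    bx=cv2.boxPoints(cv2.minAreaRect(c)); P=np.array([onz(w,u,v,30) for u,v in bx]); e=P[1]-P[0];f=P[2]-P[1]
    if cv2.contourArea(c)>1500 and np.hypot(*(P.mean(0)-[469,-246,30])[:2])<40:
        print(cv2.contourArea(c),bx.mean(0),P.mean(0),np.linalg.norm(e),np.linalg.norm(f),np.degrees(np.arctan2(e[1],e[0])),np.degrees(np.arctan2(f[1],f[0])))
for c in cv2.findContours(hs,0,2)[0]:
    if cv2.contourArea(c)>100: (u,v),s,_=cv2.minAreaRect(c); print("copper",u,v,onz(w,u,v,30))
delta([469.8,-246,4],67,0)
```

```text
[[253.3828492  196.39347472]]
6504.0 [266.5 206.5] [ 475.81899772 -261.75033296   30.        ] 80.20392316721778 100.7037825858329 -23.12175981005198 -109.68388247087651
shift [ -0.456  -1.35  118.35 ] rot [ 0.003 -0.001 -0.003] shift after rot [ -0.382  -1.007 118.353]
```

>>> {"api": "steer_hand", "payload": {
  "rows": [
    {"ty":-1,"tz":24},
    {"tz":24},
    {"tz":24},
    {"tz":20},
    {"tz":14},
    {"tz":9},
    {},
    {}
  ],
  "finger_gap": 85
}}

```text
t: 10.77
eef_pos: [471.7, -246.5, 8.9]
eef_rot: [2.617, 1.728, 0.005]
ft_force: [0.1, 0.2, 0.3]
gripper_width: 85.2
grip_force: 0.0
```

>>> {"api": "steer_hand", "payload": {
  "rows": [
    {},
    {},
    {},
    {},
    {}
  ],
  "finger_gap": 50,
  "squeeze": 50
}}

```text
t: 11.18
eef_pos: [471.6, -246.9, 9.2]
eef_rot: [2.618, 1.727, 0.005]
ft_force: [-0.6, 0.8, 6.1]
gripper_width: 58.5
grip_force: 56.4
```

>>> {"api": "steer_hand", "payload": {
  "rows": [
    {"tz":-12},
    {"tz":-12},
    {"tx":6.3,"ty":-10.8},
    {"tx":6.3,"ty":-10.8},
    {"wz":-0.115},
    {"wz":-0.115},
    {"wz":-0.115},
    {"wz":-0.115},
    {"wz":-0.115},
    {},
    {"tz":10},
    {"tz":8},
    {"tz":4},
    {},
    {}
  ]
}}

```text
t: 12.43
eef_pos: [454.9, -225.7, 9.0]
eef_rot: [2.026, 2.4, 0.001]
ft_force: [-3.8, 1.4, 5.4]
gripper_width: 58.6
grip_force: 56.7
```

>>> {"api": "steer_hand", "payload": {
  "rows": [
    {},
    {},
    {},
    {"tz":-30},
    {"tz":-40},
    {"tz":-40},
    {"tz":-40},
    {},
    {}
  ],
  "finger_gap": 85
}}

```text
t: 13.18
eef_pos: [456.9, -227.1, 162.9]
eef_rot: [2.018, 2.394, 0.003]
ft_force: [0.3, 0.3, -0.3]
gripper_width: 85.1
grip_force: 0.0
```

Run:
```python
from h import *
w=manip.camera_model("wrist"); a=manip.camera("wrist")[:,:,::-1].copy(); cv2.imwrite("pics/w5.png",a)
hsv=cv2.cvtColor(a,cv2.COLOR_BGR2HSV)
for (x,y) in [(455,-225.7)]: u,v=proj(w,[x,y,30])[0]; print(u,v,hsv[int(v),int(u)])
hs=((hsv[...,0]>3)&(hsv[...,0]<22)&(hsv[...,1]>90)&(hsv[...,2]>90)).astype(np.uint8)
for c in cv2.findContours(hs,0,2)[0]:
    if cv2.contourArea(c)>100: (u,v),s,_=cv2.minAreaRect(c); print("copper",u,v,s,onz(w,u,v,30))
q=manip.sense(); print(q["eef_pos"],q["joint_positions"])
```

```text
249.6135705112542 182.03436566304813 [  9  79 238]
[ 455.42540762 -226.0884795   160.03617348] [-6.07684085e-01 -1.79770602e-01  1.95581860e+00  8.07774506e-04
  1.35971332e+00 -7.77910880e-01]
```

View pics/w5.png

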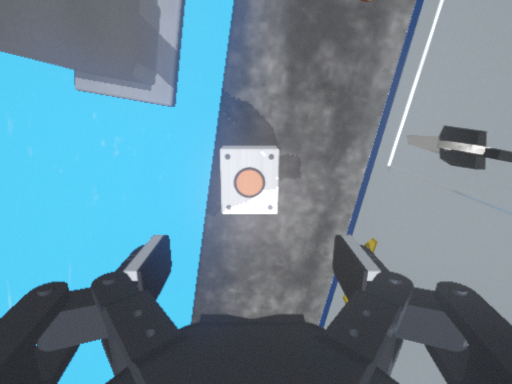

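The block appears at (221–279, 147–214) with its copper at (249.5,182). Its centre is therefore (455,−225.7) and it is aligned with the tool. Next I tilt the tool.

>>> {"api": "steer_hand", "payload": {
  "rows": [
    {"tx":27},
    {"tx":27},
    {"tx":26},
    {"wy":-0.1164},
    {"wy":-0.1164},
    {"wy":-0.1164},
    {"wy":-0.1164},
    {"wy":-0.1164},
    {"wy":-0.1164},
    {},
    {}
  ],
  "finger_gap": 85
}}

```text
t: 14.15
eef_pos: [439.7, -145.5, 155.4]
eef_rot: [1.637, 1.95, -0.597]
ft_force: [-0.7, -0.5, 0.9]
gripper_width: 85.2
grip_force: 0.0
```

Run:
```python
from h import *
np.set_printoptions(precision=3,suppress=True)
q=manip.sense(); print(q["eef_pos"],q["joint_positions"],R.from_rotvec(q["eef_rot"]).as_matrix()[:,2])
delta([441.6,-147.1,91.3],99.7,40)
```

```text
[ 439.696 -145.543  155.384] [-0.106 -0.367  2.228 -0.733  1.174 -0.023] [ 0.108 -0.632 -0.767]
shift [39.663  1.811 50.362] rot [-0.    -0.002  0.005] shift after rot [39.771  1.614 50.284]
```

>>> {"api": "steer_hand", "payload": {
  "rows": [
    {"tx":20,"ty":0.9,"tz":25},
    {"tx":20,"ty":0.9,"tz":25},
    {},
    {"tz":20},
    {"tz":20},
    {"tz":20},
    {"tz":16},
    {"tz":10},
    {"tz":6},
    {},
    {}
  ]
}}

```text
t: 15.07
eef_pos: [454.2, -207.0, 25.3]
eef_rot: [1.639, 1.94, -0.595]
ft_force: [0.9, 0.7, -1.0]
gripper_width: 84.8
grip_force: 0.0
```

```bash
python3 -c "
from h import *
delta([453.5,-216.8,7],99.7,40)"
```

```text
shift [ 4.502 -2.424 20.179] rot [ 0.003  0.002 -0.002] shift after rot [ 4.46  -2.356 20.197]
```

>>> {"api": "steer_hand", "payload": {
  "rows": [
    {"tx":2,"ty":-1,"tz":8},
    {"tx":1,"tz":6},
    {"tz":2},
    {}
  ]
}}

```text
t: 15.4
eef_pos: [453.8, -214.6, 9.7]
eef_rot: [1.638, 1.943, -0.596]
ft_force: [-0.1, -0.0, -0.5]
gripper_width: 84.7
grip_force: 0.0
```

```bash
python3 -c "
from h import *
delta([453.5,-216.8,7],99.7,40)"
```

```text
shift [ 0.082 -0.666  3.464] rot [ 0.002  0.002 -0.   ] shift after rot [ 0.077 -0.659  3.466]
```

>>> {"api": "steer_hand", "payload": {
  "rows": [
    {},
    {},
    {},
    {},
    {}
  ],
  "finger_gap": 50,
  "squeeze": 60
}}

```text
t: 15.82
eef_pos: [454.6, -214.5, 10.8]
eef_rot: [1.638, 1.941, -0.594]
ft_force: [-0.6, 2.7, 3.3]
gripper_width: 58.5
grip_force: 65.6
```

>>> {"api": "steer_hand", "payload": {
  "rows": [
    {"tx":10,"tz":-12},
    {"tx":20,"tz":-24},
    {"tx":20,"tz":-24},
    {"tx":20,"tz":-24},
    {"tx":20,"tz":-24},
    {"tx":20,"tz":-24},
    {},
    {}
  ]
}}

```text
t: 16.48
eef_pos: [425.4, -46.4, 40.1]
eef_rot: [1.635, 1.944, -0.593]
ft_force: [0.1, 0.8, -1.9]
gripper_width: 58.7
grip_force: 66.1
```

Run:
```python
from h import *
np.set_printoptions(precision=3,suppress=True)
w=manip.camera_model("wrist"); q=manip.sense(); a=manip.camera("wrist")[:,:,::-1].copy(); cv2.imwrite("pics/w6.png",a)
print(q["eef_pos"],q["joint_positions"],q["ft_force"])
c,s=np.cos(np.radians(-20)),np.sin(np.radians(-20))
def M(x,y,z): return mic([(x,y,z)],494,385.5,np.radians(-20))[0]
t=M(-100,-3,0); print(t); delta([t[0],t[1],q["eef_pos"][2]],160,40)
```

```text
[425.415 -46.444  40.116] [ 0.141 -0.133  2.267 -0.793  1.128  0.367] [ 0.097  0.759 -1.903]
[399.005 416.883   0.   ]
shift [ 353.361   53.581 -297.523] rot [-0.674  0.003 -0.805] shift after rot [ 140.398  427.339 -118.003]
```

View pics/w6.png

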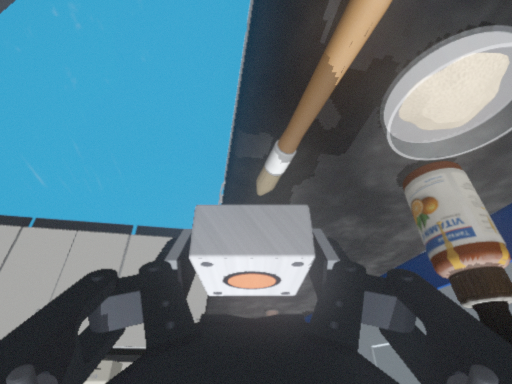

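The wrist view shows the block held squarely, its front end level between the pads, with copper at (250,280). My lift direction was off, so that move was mostly sideways: the block is now at about 29 mm, clear above the brush tip at (268,185). I raise it properly now.

>>> {"api": "steer_hand", "payload": {
  "rows": [
    {"tx":-25.7,"tz":-30.6},
    {"tx":-25.7,"tz":-30.6},
    {"tx":-25.7,"tz":-30.6},
    {"tx":-25.7,"tz":-30.6},
    {"tx":-25.7,"tz":-30.6},
    {},
    {}
  ]
}}

```text
t: 17.12
eef_pos: [425.9, -48.5, 243.0]
eef_rot: [1.641, 1.936, -0.59]
ft_force: [0.2, 0.4, -2.9]
gripper_width: 58.6
grip_force: 66.4
```

Run:
```python
from h import *
def M(x,y,z): return mic([(x,y,z)],494,385.5,np.radians(-20))[0]
print(manip.sense()["eef_pos"]); delta(M(-160,-6,240),160,40)
```

```text
[425.9375767  -48.54887442 242.95573668]
shift [ 376.975   -2.474 -313.726] rot [-0.672  0.006 -0.812] shift after rot [ 189.194  425.151 -154.895]
```

>>> {"api": "steer_hand", "payload": {
  "rows": [
    {"wx":-0.0747,"wy":0.0007,"wz":-0.0902},
    {"wx":-0.0747,"wy":0.0007,"wz":-0.0902},
    {"wx":-0.0747,"wy":0.0007,"wz":-0.0902},
    {"wx":-0.0747,"wy":0.0007,"wz":-0.0902},
    {"wx":-0.0747,"wy":0.0007,"wz":-0.0902},
    {"wx":-0.0747,"wy":0.0007,"wz":-0.0902},
    {"wx":-0.0747,"wy":0.0007,"wz":-0.0902},
    {"wx":-0.0747,"wy":0.0007,"wz":-0.0902},
    {"wx":-0.0747,"wy":0.0007,"wz":-0.0902},
    {}
  ]
}}

```text
t: 17.95
eef_pos: [428.2, -49.6, 235.7]
eef_rot: [0.486, 2.42, -0.18]
ft_force: [-1.1, -0.1, -2.0]
gripper_width: 58.7
grip_force: 66.3
```

>>> {"api": "steer_hand", "payload": {
  "rows": [
    {"tx":11.8,"ty":26.6,"tz":-9.7},
    {"tx":11.8,"ty":26.6,"tz":-9.7},
    {"tx":11.8,"ty":26.6,"tz":-9.7},
    {"tx":11.8,"ty":26.6,"tz":-9.7},
    {"tx":11.8,"ty":26.6,"tz":-9.7},
    {"tx":11.8,"ty":26.6,"tz":-9.7},
    {"tx":11.8,"ty":26.6,"tz":-9.7},
    {"tx":11.8,"ty":26.6,"tz":-9.7},
    {"tx":11.8,"ty":26.6,"tz":-9.7},
    {"tx":11.8,"ty":26.6,"tz":-9.7},
    {"tx":11.8,"ty":26.6,"tz":-9.7},
    {"tx":11.8,"ty":26.6,"tz":-9.7},
    {"tx":11.8,"ty":26.6,"tz":-9.7},
    {"tx":11.8,"ty":26.6,"tz":-9.7},
    {"tx":11.8,"ty":26.6,"tz":-9.7},
    {"tx":11.8,"ty":26.6,"tz":-9.7},
    {},
    {}
  ]
}}

```text
t: 19.45
eef_pos: [366.9, 440.2, 235.3]
eef_rot: [0.48, 2.415, -0.181]
ft_force: [0.2, -0.2, -2.4]
gripper_width: 58.9
grip_force: 66.7
```

Run:
```python
from h import *
def M(x,y,z): return mic([(x,y,z)],494,385.5,np.radians(-20))[0]
q=manip.sense();print(q["joint_positions"]);delta(M(-130,-6,60),160,40)
```

```text
[ 1.05517039 -0.0842897   1.84935288 -0.70289862  1.35015461  0.0275773 ]
shift [104.494 -12.342 141.105] rot [-0.035 -0.011 -0.031] shift after rot [106.393 -13.964 139.527]
```

>>> {"api": "steer_hand", "payload": {
  "rows": [
    {"wx":-0.035,"wy":-0.011,"wz":-0.031},
    {"tx":17.7,"ty":-2.3,"tz":23.3},
    {"tx":17.7,"ty":-2.3,"tz":23.3},
    {"tx":17.7,"ty":-2.3,"tz":23.3},
    {"tx":17.7,"ty":-2.3,"tz":23.3},
    {"tx":17.7,"ty":-2.3,"tz":23.3},
    {"tx":17.7,"ty":-2.3,"tz":23.3},
    {},
    {},
    {}
  ]
}}

```text
t: 20.28
eef_pos: [371.6, 424.6, 64.3]
eef_rot: [0.427, 2.411, -0.148]
ft_force: [0.4, 0.1, -1.9]
gripper_width: 58.6
grip_force: 66.5
```

Run:
```python
from h import *
def M(x,y,z): return mic([(x,y,z)],494,385.5,np.radians(-20))[0]
w=manip.camera_model("wrist"); q=manip.sense();print(q["joint_positions"],q["eef_pos"]);
cv2.imwrite("pics/w7.png",manip.camera("wrist")[:,:,::-1]); cv2.imwrite("pics/t7.png",manip.camera("top")[:,:,::-1])
Rt=delta(M(-52,-6,55),160,40); print(Rt.inv().apply(M(1,0,0)-M(0,0,0)),Rt.inv().apply(M(0,1,0)-M(0,0,0)),Rt.inv().apply([0,0,1]))
```

```text
[ 1.03405073  0.08734403  2.00030963 -0.80763971  1.06287851  0.22680312] [371.647106   424.57060394  64.26573217]
shift [-51.574  -2.313  57.328] rot [ 0.007  0.001 -0.005] shift after rot [-51.626  -2.162  57.286]
[-0.766  0.     0.643] [ 0.  1. -0.] [-0.643  0.    -0.766]
```

>>> {"api": "steer_hand", "payload": {
  "rows": [
    {"tx":5.8,"tz":6.9},
    {},
    {"tx":-11.5,"ty":-0.45,"tz":10},
    {"tx":-11.5,"ty":-0.45,"tz":10},
    {"tx":-11.5,"ty":-0.45,"tz":10},
    {"tx":-11.5,"ty":-0.45,"tz":10},
    {"tx":-11.5,"ty":-0.45,"tz":10},
    {},
    {},
    {}
  ]
}}

```text
t: 21.22
eef_pos: [441.5, 396.4, 52.4]
eef_rot: [0.426, 2.413, -0.15]
ft_force: [-0.7, -0.7, -3.6]
gripper_width: 58.6
grip_force: 66.5
```

Run:
```python
from h import *
def M(x,y,z): return mic([(x,y,z)],494,385.5,np.radians(-20))[0]
q=manip.sense();print(q["joint_positions"],q["eef_pos"],mic([q["eef_pos"]-[494,385.5,0]],0,0,np.radians(20)))
delta(M(-52,-6,46.8),160,40)
```

```text
[ 0.89315229  0.12210152  1.98641003 -0.8340331   0.9602272   0.14439536] [441.4623902  396.37912614  52.42960854] [[-53.09008452  -7.74588628  52.42960854]]
shift [2.783 1.724 5.021] rot [ 0.003 -0.001 -0.002] shift after rot [2.784 1.746 5.013]
```

>>> {"api": "steer_hand", "payload": {
  "rows": [
    {"tx":1.3,"tz":1.5},
    {"tx":1.3,"tz":1.5},
    {"tx":0.6,"tz":0.8},
    {},
    {}
  ]
}}

```text
t: 21.63
eef_pos: [441.5, 396.4, 47.3]
eef_rot: [0.425, 2.413, -0.15]
ft_force: [0.2, 0.1, -2.3]
gripper_width: 58.9
grip_force: 66.8
```

>>> {"api": "steer_hand", "payload": {
  "rows": [
    {"tx":0.6,"tz":0.8},
    {},
    {}
  ]
}}

```text
t: 21.88
eef_pos: [442.0, 396.4, 46.8]
eef_rot: [0.426, 2.412, -0.15]
ft_force: [-1.5, -0.3, 0.8]
gripper_width: 58.7
grip_force: 66.9
```

>>> {"api": "steer_hand", "payload": {
  "rows": [
    {"tx":-1.5,"tz":1.3},
    {"tx":-1.5,"tz":1.3},
    {"tx":-1.5,"tz":1.3},
    {"tx":-1.5,"tz":1.3},
    {"tx":-1.5,"tz":1.3},
    {"tx":-0.8,"tz":0.65},
    {},
    {}
  ]
}}

```text
t: 22.55
eef_pos: [452.8, 392.7, 46.8]
eef_rot: [0.425, 2.411, -0.149]
ft_force: [1.1, 0.8, 2.1]
gripper_width: 58.8
grip_force: 67.3
```

>>> {"api": "steer_hand", "payload": {
  "rows": [
    {"tx":-0.8,"tz":0.65},
    {"tx":-0.8,"tz":0.65},
    {}
  ]
}}

```text
t: 22.8
eef_pos: [454.3, 392.1, 46.8]
eef_rot: [0.426, 2.412, -0.149]
ft_force: [-1.9, 0.9, 3.9]
gripper_width: 58.7
grip_force: 67.6
```

>>> {"api": "steer_hand", "payload": {
  "rows": [
    {"tx":-0.8,"tz":0.65},
    {"tx":-0.8,"tz":0.65},
    {},
    {}
  ]
}}

```text
t: 23.13
eef_pos: [454.8, 392.0, 46.8]
eef_rot: [0.427, 2.414, -0.149]
ft_force: [-13.9, 3.3, 10.0]
gripper_width: 58.7
grip_force: 68.9
```

Add to h.py:
```python
def st():
    q=manip.sense(); a=np.radians(20); print("mic tcp",mic([q["eef_pos"]-[494,385.5,0]],0,0,a).round(2),"mic F",mic([q["ft_force"]],0,0,a).round(1),"ang",np.degrees(np.arctan2(*R.from_rotvec(q["eef_rot"]).as_matrix()[[1,0],1])).round(2),q["grip_force"])
```

```bash
python3 -c "from h import *; st()"
```

```text
mic tcp [[-39.06  -7.32  46.77]] mic F [[-14.2  -1.7  10. ]] ang 70.03 68.92165303230286
```

>>> {"api": "steer_hand", "payload": {
  "rows": [
    {"tx":0.6,"tz":-0.5},
    {"ty":1.5},
    {"ty":1.5},
    {"ty":1.5},
    {"ty":1},
    {},
    {}
  ]
}}

```text
t: 23.72
eef_pos: [455.0, 392.6, 46.9]
eef_rot: [0.433, 2.411, -0.165]
ft_force: [-22.2, -12.7, 22.0]
gripper_width: 58.6
grip_force: 70.3
```

```bash
python3 -c "from h import *; st()"
```

```text
mic tcp [[-39.07  -6.66  46.86]] mic F [[-16.5 -19.5  22. ]] ang 69.52 70.31111598014832
```

>>> {"api": "steer_hand", "payload": {
  "rows": [
    {"ty":0.8},
    {"ty":0.8},
    {},
    {}
  ]
}}

```text
t: 24.05
eef_pos: [455.0, 392.8, 46.9]
eef_rot: [0.435, 2.411, -0.169]
ft_force: [-27.3, -16.2, 27.0]
gripper_width: 58.8
grip_force: 70.9
```

```bash
python3 -c "from h import *; st()"
```

```text
mic tcp [[-39.09  -6.48  46.92]] mic F [[-20.1 -24.6  27. ]] ang 69.39 70.90150773525238
```

>>> {"api": "steer_hand", "payload": {
  "rows": [
    {"tx":1.5,"tz":-1.3},
    {},
    {}
  ]
}}

```text
t: 24.3
eef_pos: [455.7, 397.3, 46.8]
eef_rot: [0.428, 2.411, -0.154]
ft_force: [-5.0, -4.1, 8.8]
gripper_width: 59.0
grip_force: 67.8
```

```bash
python3 -c "from h import *; st()"
```

```text
mic tcp [[-40.01  -1.98  46.83]] mic F [[-3.3 -5.5  8.8]] ang 69.91 67.84961342811584
```

>>> {"api": "steer_hand", "payload": {
  "rows": [
    {"tx":-0.8,"tz":-1},
    {},
    {}
  ]
}}

```text
t: 24.55
eef_pos: [455.4, 397.9, 46.9]
eef_rot: [0.426, 2.413, -0.152]
ft_force: [-1.6, -1.6, 0.3]
gripper_width: 58.6
grip_force: 67.1
```

```bash
python3 -c "from h import *; st()"
```

```text
mic tcp [[-40.53  -1.52  46.88]] mic F [[-1.  -2.1  0.3]] ang 70.01 67.06886172294617
```

>>> {"api": "steer_hand", "payload": {
  "rows": [
    {"ty":0.7},
    {"ty":0.7},
    {},
    {}
  ]
}}

```text
t: 24.88
eef_pos: [456.1, 400.1, 47.1]
eef_rot: [0.425, 2.413, -0.15]
ft_force: [0.0, -0.0, -2.9]
gripper_width: 58.6
grip_force: 66.7
```

```bash
python3 -c "from h import *; st()"
```

```text
mic tcp [[-40.61   0.71  47.07]] mic F [[ 0.   0.  -2.9]] ang 70.07 66.73308849334717
```

>>> {"api": "steer_hand", "payload": {
  "rows": [
    {"ty":0.7},
    {"ty":0.7},
    {},
    {}
  ]
}}

```text
t: 25.22
eef_pos: [456.2, 400.6, 47.1]
eef_rot: [0.427, 2.413, -0.153]
ft_force: [-2.3, -3.5, -1.0]
gripper_width: 58.7
grip_force: 67.0
```

```bash
python3 -c "from h import *; st()"
```

```text
mic tcp [[-40.65   1.23  47.06]] mic F [[-0.9 -4.1 -1. ]] ang 69.99 66.98359608650208
```

>>> {"api": "steer_hand", "payload": {
  "rows": [
    {"tx":-0.8,"tz":0.65},
    {"tx":-0.8,"tz":0.65},
    {"tx":-0.4,"tz":0.3},
    {},
    {}
  ]
}}

```text
t: 25.63
eef_pos: [457.7, 400.0, 47.0]
eef_rot: [0.427, 2.414, -0.152]
ft_force: [-9.5, -1.9, 0.9]
gripper_width: 58.4
grip_force: 67.7
```

```bash
python3 -c "from h import *; st()"
```

```text
mic tcp [[-39.11   1.25  46.96]] mic F [[-8.2 -5.1  0.9]] ang 69.97 67.68603801727295
```

>>> {"api": "steer_hand", "payload": {
  "rows": [
    {"ty":0.7},
    {"tx":-0.3,"tz":0.7},
    {},
    {}
  ]
}}

```text
t: 25.97
eef_pos: [457.8, 400.1, 46.8]
eef_rot: [0.429, 2.415, -0.154]
ft_force: [-15.6, -3.1, 7.6]
gripper_width: 58.7
grip_force: 68.6
```

```bash
python3 -c "from h import *; st()"
```

```text
mic tcp [[-39.05   1.37  46.81]] mic F [[-13.6  -8.2   7.6]] ang 69.87 68.64950895309448
```

Seated: contact on the back pins is −13.6 N and on the left pin −8 N, and the position matches the prediction. Releasing and backing out.

>>> {"api": "steer_hand", "payload": {
  "rows": [
    {},
    {},
    {},
    {}
  ],
  "finger_gap": 74
}}

```text
t: 26.3
eef_pos: [460.8, 401.7, 48.3]
eef_rot: [0.426, 2.411, -0.148]
ft_force: [-0.7, 0.3, 0.3]
gripper_width: 74.0
grip_force: 0.0
```

```bash
python3 -c "from h import *; st()"
```

```text
mic tcp [[-36.72   3.86  48.31]] mic F [[-0.7  0.   0.3]] ang 70.1 0.0
```

>>> {"api": "steer_hand", "payload": {
  "rows": [
    {"tx":3,"tz":-4},
    {"tx":8,"tz":-8},
    {"tx":12,"tz":-12},
    {"tx":15,"tz":-13},
    {"tx":15,"tz":-25},
    {"tx":15,"tz":-30},
    {"tx":10,"tz":-30},
    {"tz":-30},
    {"tz":-30},
    {},
    {}
  ]
}}

```text
t: 27.22
eef_pos: [293.0, 462.7, 138.7]
eef_rot: [0.424, 2.412, -0.144]
ft_force: [-0.2, 0.0, -0.3]
gripper_width: 73.5
grip_force: 0.0
```

Run:
```python
from h import *
st(); P=(494,385.5,np.radians(-20))
w=manip.camera_model("wrist"); a=manip.camera("wrist")[:,:,::-1].copy(); cv2.imwrite("pics/w8.png",a)
def draw(im,m,o=0,sc=1):
    for L in ([(-63,-30,36),(-63,30,36),(7,30,36),(7,-30,36)],[(-63,-30,66),(-63,30,66),(7,30,66),(7,-30,66)]):
        cv2.polylines(im,[np.int32(np.round((proj(m,mic(L,*P))-o)*sc))],True,(0,255,0),1)
print(proj(w,mic([(-28,0,66)],*P)),proj(w,mic([(-28,0,84)],*P)))
draw(a,w)
m=manip.camera_model("side"); s=manip.camera("side")[150:235,130:215,::-1]; s=cv2.resize(s,None,fx=3.3,fy=3.3,interpolation=cv2.INTER_CUBIC); 
out=np.zeros((384,800,3),np.uint8); out[:,:512]=a; out[:280,515:795]=s[:280,:280]; cv2.imwrite("pics/fin.png",out)
```

```text
mic tcp [[-215.32    3.79  138.7 ]] mic F [[-0.2 -0.  -0.3]] ang 70.21 0.0
[[247.93428933 250.44869959]] [[247.93523838 264.08393731]]
```

View pics/fin.png

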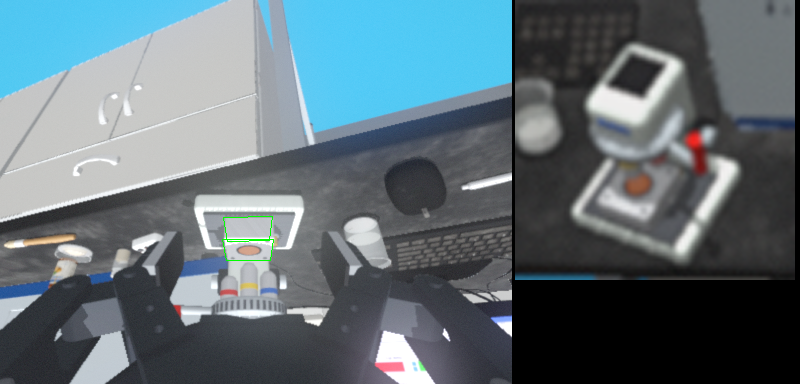

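The final view shows the yellow-ringed lens at the front (248,285). The block lies on the stage on the predicted home outline, with its copper at (249,251), under the lens. The gripper is clear, so I hand in.

```bash
python3 -c "
from bench import manip
print(manip.close_job())"
```

```text
the job is handed in; nothing more can be done
None
```

I turned the nosepiece one click so the yellow-ringed lens is at the front, then slid the block home against all three pins. Force readings and the last picture agree with this, and I handed the job in at about 27 s with the gripper clear.

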